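# Unscrew a strainer cap and send it to the wash side

## Task

Unscrew the orange cap from the strainer housing, turning it counter-clockwise with as many fresh grips as it needs, and keep hold of it as it comes free so that it never falls; set it down gently, top up, in the steel tray while the tray is still on the plywood board. Then slide the tray, with the cap in it, to the right across the gap until it lies wholly on the green draining board: keep it flat (do not lift it or let it dip into the gap), let go of everything, and leave the other things on the bench alone.

Things in the scene. Friction and masses are not known exactly. Their poses are not given: they have to be found in the camera images.
- cap: Orange ribbed screw cap, 64 mm diameter, 46 mm tall, 0.12 kg, hollow 31 mm deep from below. Origin: centre of its underside; z up. Grip across the diameter near its top. Starts screwed fully down. Comes off counter-clockwise seen from above, rising 4.3 mm per radian; free after about 4.8 rad, then lift 15 mm or more to clear the neck. Turns easily, stays where left between grips.
- housing: Strainer housing fixed upright on the bench: aluminium body 72 mm in diameter, base flange 92 mm, ports at its own +x and -x sides reaching 55 mm from the axis (22 to 54 mm high). Origin: centre of its underside; z up. Shoulder 70 mm high; above it a neck 54 mm wide over its threads, up to 110 mm, carrying the cap.
- neck_rim (a point): Centre of the neck's upper rim, 110 mm above the bench, on the thread's axis.
- tray: Shallow stainless tray, loose, 300 mm along its x by 200 mm along its y (314 x 214 over the rolled rim), walls 24 mm high, floor 2 mm thick, 0.42 kg. Origin: centre of its underside; z up. Starts on the plywood board, a long side facing the gap, its y roughly along the boards' y.
- near_board: Plywood board fixed on the bench, 360 mm (its x) by 240 mm (its y), top 40 mm above the bench. Origin: centre of its underside; its -y side faces the gap and the green board.
- far_board: Pale green plastic draining board with grooves, fixed on the bench at the right, turned like the plywood board: 400 mm (its x) by 300 mm (its y), top 38 mm above the bench (2 mm lower than the plywood). Origin: centre of its underside. Its +y edge (150 mm from the origin) bounds the gap, which is 60 to 85 mm wide; a lip 12 mm high, 10 mm wide runs along its -y edge.
- label_roll: White roll of labels, 77 mm diameter, 55 mm tall, standing behind the housing; leave it alone. Origin: centre of its underside.
- timer: Flat cream timer with three buttons, 58 x 66 x 19 mm, at the front left; leave it alone. Origin: centre of its underside.
- spanner: Open-ended steel spanner 147 mm long, lying to the right of the green board; leave it alone. Origin: its middle, underside.
- hook_2: Stem hook with a blue handle, 228 mm long, lying at the front left; leave it alone. Origin: its middle, underside.
There are look-alikes about, which are no part of the job. There is more than one size of the cap; the job needs the largest.

How it is judged:
By the outcome, as a careful person would: the job done as asked, in the order asked, and still so for the second after the job is handed in, with the robot touching nothing.
It also fails if it takes over 72 s, if anything falls off the work surface, if the arm or the gripper's body presses on something with over 40 N, if the wrist force passes 120 N, or if a joint passes its speed limit or range.

## Robot

A 6-joint arm with a two-finger parallel gripper is mounted at the origin on a cart in front of the work surface, level with it; the furniture and walls round the work are solid. World frame = base frame: x ahead of the robot, y to its left, z up, the work surface at z = 0. Lengths are in m, angles in rad, forces in N, time in s.
With the tool pointing down it reaches from about 0.325 to 0.9 m from the base axis. Payload 6.1 kg.
Tool frame: the origin (TCP) lies on the centre line of the jaws, within the pads' length; the fingertips stand 22 mm ahead of it and the grasp point (between the pads) lies 3 mm ahead of it; z points along the fingers, y is the line along which they close (so a half turn about z gives the same grasp; the last joint's range is limited). The gripper opens to 87 mm and grips with 3 to 60 N. Pads are 19 mm wide; open, the fingers measure 117 mm over their backs; the gripper's body (75 mm by 190 mm) begins 51 mm behind the grasp point.
Start: joints at [-1.438, 0.22, 1.526, -0, 1.395, -0.126], TCP at [0.16, -0.604, 0.208] pointing down, gripper open.
Joint ranges: [-2.98, 2.98], [-0.91, 2.08], [0.09, 2.57], [-1.24, 4.39], [0.2, 2.65], [-2.68, 2.68]. Speed limits (rad/s): [2.57, 2.57, 3.01, 3.14, 3.14, 3.14].

## Interface

Orientations are given as a unit quaternion [w, x, y, z].
In Python, from rig import env, cams gives the robot as it stands. The module is installed in compiled form; this text tells all that it offers.
- The arm moves only by the tool play_rows, never from a script. Its argument "targets" is one flat list of numbers, 7 for each row, row after row: the turn, a rotation vector about the tool's x, y, z in degrees, then the shift along the tool's x, y, z in cm, then the opening, from -1 (shut) to 1 (fully open), so that 0 is half open. A call has 1 to 12 rows; each row is the pose to reach, as a shift and turn from the pose commanded when the call began, along the tool's axes at that moment; what a row does not reach only later rows make up. A row lasts 1/8 s, in which the tool goes at most 62.5 mm and 10.7 degrees, less where a joint would pass 70% of its speed; a pose out of reach is approached as far as the arm can. A call with a gripper value outside its range is refused whole. The fingers move at their own pace and stop on an object; "force" is the grip in N (left out, the last holds). Time passes only in rows, so rows that repeat a pose let the fingers close. It gives the time, the measured TCP pose, the force, the opening and the grip force at its end, in the units of the state.
- env.sense(): the state, without advancing time (a new reading comes with each control period).
- cams.get_image(name): name is "side" or "top" or "wrist"; returns a dict with "pixels" (480x640x3 uint8, red, green, blue), "depth" (480x640 float32, m along the optical axis (not along the pixel's ray), 0 where there is no reading), "fx", "fy", "cx", "cy" (pixels), "origin" and "attitude" of the camera in the world; the wrist camera has in their place "T_tool_cam" (4x4, takes a point from camera to tool coordinates, whose origin is the TCP and whose axes are the flange's). Camera axes: x right, y up, looking along -z (the intrinsics and any distortion apply to the point x, -y, -z); pixel columns grow to the right and rows downward; lengths in m; the calibration is good to about 2 mm. A picture is of the moment at which its call begins: read the wrist's pose just before it.
- env.hand_in(): hands the job in; it is judged then, once.
The state is a dict: "clock": time; "joint_pos": joint angles; "qd": joint speeds; "tau": joint torques, N m; "eef_pos": TCP position; "tcp_rot": TCP orientation; "wrist_force": force on the tool from outside, world axes, zero at the start; "torque": the same for the moment, N m; "finger_gap": finger opening in m; "grasp_force": force on a finger pad.
Only numpy, scipy, OpenCV 4.12 (cv2) and the standard library are available. Lean on these libraries where they do the work, as an engineer would, in place of code of your own. Each camera call takes 0.05 s, during which the arm holds its last target. There are 200 camera calls.

## Working session

There is one attempt and no reset: what is moved stays moved. The work goes in short steps, Python scripts to look and compute and a tool call to move; the robot and the scene stay as the last step left them, time stands still between calls to the robot, and variables do not carry over. Pictures are saved under pics/ and viewed, at most 10 in all, crops included, and the job is handed in when it is done.

Besides the shell and the picture viewer there is one more tool, called after ">>>" by a JSON object that holds its "op" and its "data", one argument or row to a line. play_rows: Moves the arm, as the interface text tells. Its arguments: {"type":"object","properties":{"targets":{"type":"array","items":{"type":"number"}},"force":{"type":"number"}},"required":["targets"]}

```bash
mkdir -p pics
cat > h.py <<'E'
import numpy as np, cv2
from scipy.spatial.transform import Rotation as R
from rig import env, cams
def rot(q): return R.from_quat([q[1],q[2],q[3],q[0]]).as_matrix()
def look(n,save=None):
    s=env.sense(); c=cams.get_image(n)
    if n=='wrist':
        T=np.eye(4);T[:3,:3]=rot(s['tcp_rot']);T[:3,3]=s['eef_pos'];T=T@np.array(c['T_tool_cam'])
        c['o'],c['R']=T[:3,3],T[:3,:3]
    else:
        a=np.array(c['attitude']); c['o']=np.array(c['origin']); c['R']=rot(a) if a.size==4 else a
    if save: cv2.imwrite('pics/'+save,c['pixels'][:,:,::-1])
    return c
def cloud(c):
    v,u=np.mgrid[:480,:640]; d=c['depth']
    p=np.stack([(u-c['cx'])/c['fx']*d,-(v-c['cy'])/c['fy']*d,-d],-1)
    return p@c['R'].T+c['o']
def ray(c,u,v,z):
    d=c['R']@np.array([(u-c['cx'])/c['fx'],-(v-c['cy'])/c['fy'],-1]); return c['o']+d*(z-c['o'][2])/d[2]
E
python3 - <<'E'
from h import *
c=look('top','top.png');w=look('side','side.png')
print({k:v for k,v in c.items() if k not in('pixels','depth')})
print({k:v for k,v in w.items() if k not in('pixels','depth')})
print(env.sense())
E
```

```text
{'fx': 488.33671505326413, 'fy': 488.33671505326413, 'cx': 318.34070468322807, 'cy': 239.87301284182732, 'origin': array([ 0.32811547, -0.05956262,  1.43607279]), 'attitude': array([ 0.70539975,  0.04996833, -0.05709337, -0.70473733]), 'o': array([ 0.32811547, -0.05956262,  1.43607279]), 'R': array([[ 1.71294659e-04,  9.88537354e-01, -1.50976392e-01],
       [-9.99948795e-01,  1.69693147e-03,  9.97635614e-03],
       [ 1.01181973e-02,  1.50966952e-01,  9.88487026e-01]])}
{'fx': 589.2432546654883, 'fy': 589.2432546654883, 'cx': 325.94767498187935, 'cy': 234.62287746777272, 'origin': array([-0.17692578, -1.39080921,  1.06874969]), 'attitude': array([ 0.85104826,  0.46804976, -0.10397048, -0.21409443]), 'o': array([-0.17692578, -1.39080921,  1.06874969]), 'R': array([[ 0.88670742,  0.26708267, -0.37738149],
       [-0.46173611,  0.470186  , -0.75214686],
       [-0.0234459 ,  0.84118486,  0.54023913]])}
{'clock': 0.1, 'joint_pos': array([-1.43811320e+00,  2.21157570e-01,  1.52752718e+00, -2.98062495e-05,
        1.39471147e+00, -1.26118634e-01]), 'qd': array([-1.91158896e-03, -1.43647532e-03, -3.24844423e-03, -1.92127898e-04,
        9.11751371e-05, -2.59634275e-04]), 'tau': array([ 1.06990956e-03, -4.95947742e+01, -3.88517690e+01,  7.00143934e-02,
        5.16297366e-02, -5.10982727e-05]), 'eef_pos': array([ 0.15984547, -0.60358671,  0.20662417]), 'tcp_rot': array([-9.01729830e-04,  9.91638640e-01,  1.29042605e-01, -1.76301078e-05]), 'wrist_force': array([ 0.10124323, -0.36434164,  0.26660276]), 'torque': array([-0.04543881,  0.03006978, -0.01918967]), 'grasp_force': 0.0, 'finger_gap': 0.08698729459656654}
```

View pics/top.png

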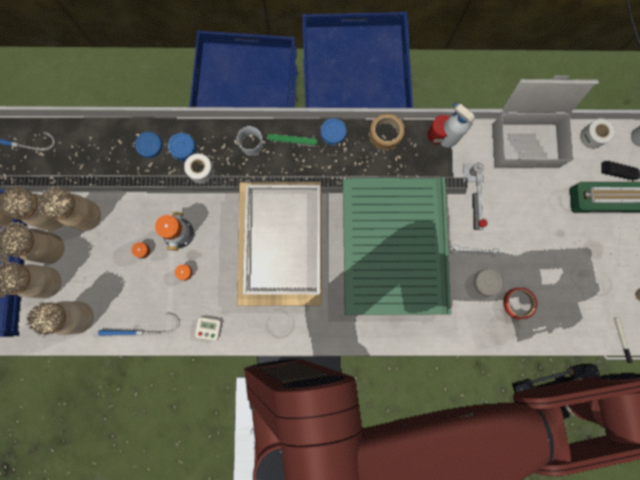

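View pics/side.png

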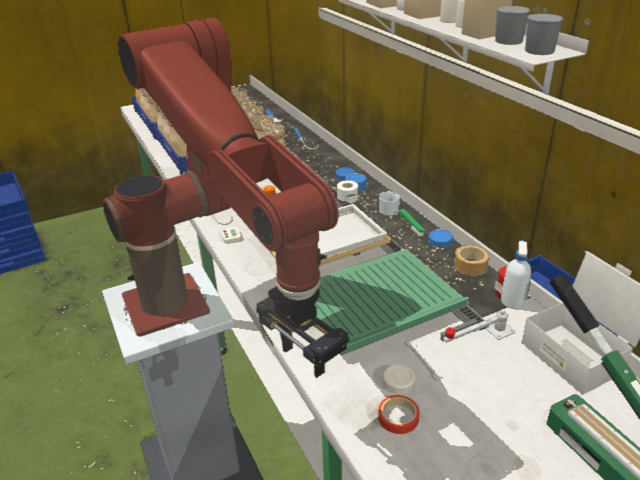

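The top view shows the housing with the large orange cap at about (168,226). The two smaller caps are at (140,250) and (183,272). The tray on plywood is at about (283,238), the green board at (396,245) and the roll at (198,166). The side view is largely hidden by the arm.

Run:
```python
from h import *
c=look('top'); P=cloud(c); hsv=cv2.cvtColor(c['pixels'],cv2.COLOR_RGB2HSV)
m=((hsv[...,0]<14)&(hsv[...,1]>170)&(hsv[...,2]>140)).astype(np.uint8)
m[:, :120]=0; m[:,220:]=0; m[300:]=0
n,l,st,ce=cv2.connectedComponentsWithStats(m)
for i in range(1,n):
    if st[i,4]>30:
        z=np.percentile(P[l==i][:,2],90); print('cap',st[i],ce[i],z,ray(c,*ce[i],z))
def rect(mask,z,name):
    n,l,st,ce=cv2.connectedComponentsWithStats(mask.astype(np.uint8)); i=1+np.argmax(st[1:,4])
    pts=np.argwhere(l==i)[:,::-1]
    w=np.array([ray(c,u,v,z)[:2] for u,v in pts]); r=cv2.minAreaRect((w*1000).astype(np.float32)); print(name,r, cv2.boxPoints(r).round(0).tolist(), 'zmed',np.median(P[l==i][:,2]))
g=(hsv[...,0]>60)&(hsv[...,0]<90)&(hsv[...,1]>60); g[:170]=0;g[320:]=0;g[:,:335]=0;g[:,455:]=0
rect(g,.038,'green')
b=(P[...,2]>.03)&(P[...,2]<.09); b[:170]=0;b[320:]=0;b[:,:230]=0;b[:,330:]=0
rect(b,.045,'near+tray')
t=b&(hsv[...,1]<45); 
rect(cv2.morphologyEx(t.astype(np.uint8),cv2.MORPH_CLOSE,np.ones((7,7))),.055,'tray')
# housing
hm=(P[...,2]>.02)&(P[...,2]<.2); hm[:195]=0;hm[260:]=0;hm[:,:152]=0;hm[:,200:]=0
for lo,hi in((.02,.06),(.06,.075),(.1,.14)):
    q=P[hm&(P[...,2]>lo)&(P[...,2]<hi)]; print(lo,len(q),q.min(0),q.max(0))
for nm,(y0,y1,x0,x1) in dict(roll=(150,185,183,214),timer=(315,345,190,225),hook=(310,340,95,185)).items():
    q=P[y0:y1,x0:x1].reshape(-1,3); q=q[(q[:,2]>.01)&(q[:,2]<.1)]; print(nm,q.min(0),q.max(0))
im=cv2.resize(c['pixels'][150:330,110:340],None,fx=3.4,fy=3.3,interpolation=cv2.INTER_CUBIC); cv2.imwrite('pics/crop.png',im[:,:,::-1])
```

```text
cap [156 216  22  22 354] [166.84745763 226.26836158] 0.13039586813120999 [0.56409924 0.33749837 0.13039587]
cap [133 243  14  14 139] [139.64748201 249.48201439] 0.03784219704645384 [0.512824   0.44047896 0.0378422 ]
cap [176 266  15  13 146] [183.06164384 271.89726027] 0.03832392842493226 [0.44832198 0.31307854 0.03832393]
green ((528.9270629882812, -298.314208984375), (393.8040466308594, 299.52642822265625), 0.7094630002975464) [[330.0, -151.0], [334.0, -451.0], [728.0, -446.0], [724.0, -146.0]] zmed 0.03847077253836617
near+tray ((533.25634765625, 37.888710021972656), (357.6269226074219, 238.88140869140625), 0.16996140778064728) [[354.0, 157.0], [355.0, -82.0], [712.0, -81.0], [712.0, 158.0]] zmed 0.04252892508365835
tray ((543.5745849609375, 28.99536895751953), (219.819580078125, 318.4941711425781), 89.5008773803711) [[383.0, -80.0], [702.0, -82.0], [704.0, 138.0], [385.0, 140.0]] zmed 0.04299838990514293
0.02 252 [0.51215305 0.30353011 0.02114729] [0.6235337  0.36543149 0.05996136]
0.06 84 [0.53396567 0.3054091  0.06039503] [0.60003232 0.35546988 0.07367604]
0.1 491 [0.53522577 0.30710349 0.10044065] [0.59925626 0.37166617 0.13599916]
roll [0.71313387 0.23963331 0.01006951] [0.81774446 0.32944148 0.06445254]
timer [0.25884975 0.20609463 0.0100964 ] [0.32088159 0.27854459 0.02593766]
hook [0.26721379 0.31025173 0.01004881] [0.33218395 0.55473987 0.02491927]
```

View pics/crop.png

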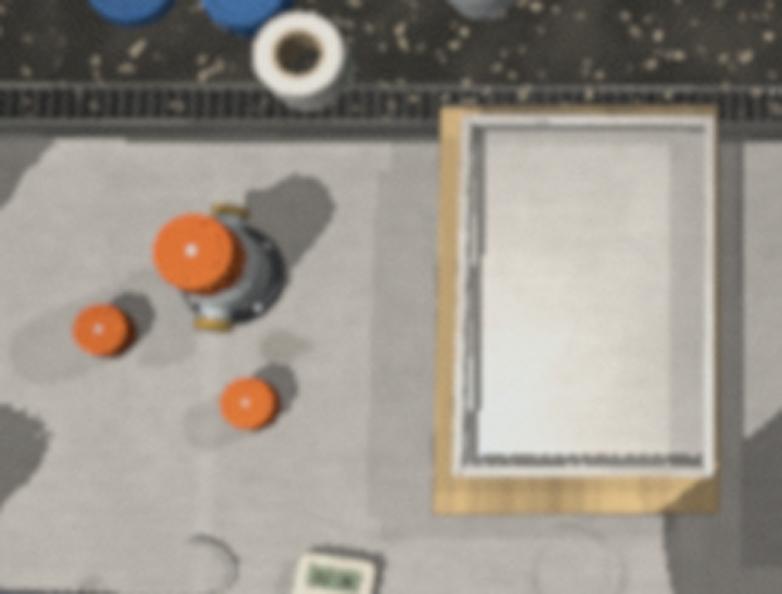

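The crop shows the cap on the housing at crop pixel (195,252). The empty tray's right edge lies level with the plywood's gap edge. Next I move above the cap.

```bash
cat >> h.py <<'E'
def go(x,y,z,yaw,frm=None):
    "tool-frame rotvec(deg)+shift(cm) from current to a tool-down pose with given yaw of tool x"
    s=env.sense(); A=rot(s['tcp_rot']); c,n=np.cos(yaw),np.sin(yaw)
    B=np.array([[c,n,0],[n,-c,0],[0,0,-1.]])
    print('go',np.rad2deg(R.from_matrix(A.T@B).as_rotvec()).round(1),(A.T@(np.array([x,y,z])-s['eef_pos'])*100).round(2),'q6',s['joint_pos'][5].round(2))
E
python3 -c "
from h import *
go(.565,.338,.24,.81)"
```

```text
go [ -0.1  -0.  -31.6] [ 63.26 -80.67  -3.19] q6 -0.13
```

>>> {"op": "play_rows", "data": {
  "targets": [0, 0, -32, 63.3, -80.7, -3.2, 1, 0, 0, -32, 63.3, -80.7, -3.2, 1, 0, 0, -32, 63.3, -80.7, -3.2, 1, 0, 0, -32, 63.3, -80.7, -3.2, 1, 0, 0, -32, 63.3, -80.7, -3.2, 1, 0, 0, -32, 63.3, -80.7, -3.2, 1, 0, 0, -32, 63.3, -80.7, -3.2, 1, 0, 0, -32, 63.3, -80.7, -3.2, 1, 0, 0, -32, 63.3, -80.7, -3.2, 1, 0, 0, -32, 63.3, -80.7, -3.2, 1, 0, 0, -32, 63.3, -80.7, -3.2, 1, 0, 0, -32, 63.3, -80.7, -3.2, 1]
}}

```text
clock: 1.65
eef_pos: [0.4567, 0.0866, 0.2312]
tcp_rot: [0.0, 0.918, 0.398, 0.0]
wrist_force: [1.1, -0.8, -0.2]
finger_gap: 0.087
grasp_force: 0.0
```

```bash
python3 -c "
from h import *
go(.565,.338,.24,.81)"
```

```text
go [ 0.  -0.   0.4] [25.75 -9.29 -0.88] q6 0.77
```

>>> {"op": "play_rows", "data": {
  "targets": [0, 0, 0, 25.7, -9.3, -0.9, 1, 0, 0, 0, 25.7, -9.3, -0.9, 1, 0, 0, 0, 25.7, -9.3, -0.9, 1, 0, 0, 0, 25.7, -9.3, -0.9, 1, 0, 0, 0, 25.7, -9.3, -0.9, 1, 0, 0, 0, 25.7, -9.3, -0.9, 1, 0, 0, 0, 25.7, -9.3, -0.9, 1]
}}

```text
clock: 2.52
eef_pos: [0.5638, 0.3346, 0.2395]
tcp_rot: [0.0, 0.918, 0.397, -0.001]
wrist_force: [0.5, -0.2, -0.7]
finger_gap: 0.0869
grasp_force: 0.0
```

```bash
cat > cap.py <<'E'
from h import *
import sys
s=env.sense();print(s['eef_pos'].round(4),s['joint_pos'].round(3))
c=look('wrist',sys.argv[1]); P=cloud(c); hsv=cv2.cvtColor(c['pixels'],cv2.COLOR_RGB2HSV)
m=((hsv[...,0]<14)&(hsv[...,1]>150)&(hsv[...,2]>100)&(P[...,2]>.07)&(c['depth']>0))
q=P[m]; zt=np.percentile(q[:,2],90); q=q[q[:,2]>zt-.006]
print('ztop',zt,len(q)); print('circle',cv2.minEnclosingCircle((q[:,:2]*1000).astype(np.float32)),cv2.minAreaRect((q[:,:2]*1000).astype(np.float32)))
E
python3 cap.py w1.png
```

```text
[0.5638 0.3346 0.2395] [ 0.416  0.276  1.4   -0.     1.466  1.169]
ztop 0.1276469037396158 615
circle ((565.5855712890625, 340.890380859375), 31.88826560974121) ((566.0318603515625, 340.7961730957031), (62.3619270324707, 62.40433883666992), 46.266082763671875)
```

View pics/w1.png

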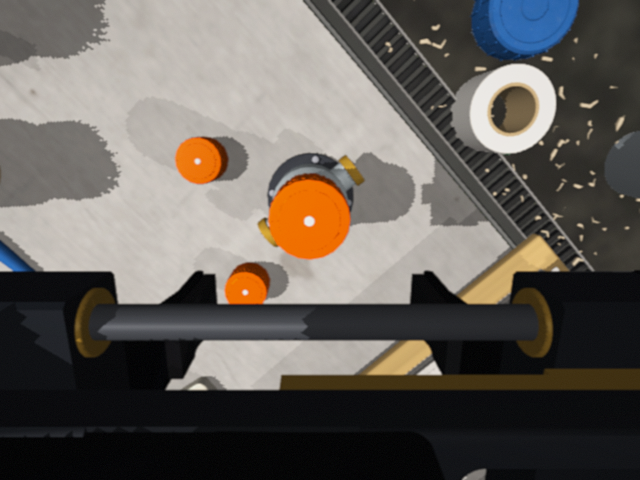

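The wrist view shows the large cap at about (310,218) between the jaw lines, with the fingers clear of everything. The cap centre is at (0.5657, 0.3408), top at 0.1276.

```bash
python3 -c "
from h import *
go(.5657,.3407,.115,.817)"
```

```text
go [ 0.  0. -0.] [ 0.6  -0.31 12.49] q6 1.17
```

>>> {"op": "play_rows", "data": {
  "targets": [0, 0, 0, 0.6, -0.3, 3, 1, 0, 0, 0, 0.6, -0.3, 6, 1, 0, 0, 0, 0.6, -0.3, 6, 1]
}}

```text
clock: 2.95
eef_pos: [0.5642, 0.3398, 0.1772]
tcp_rot: [0.0, 0.918, 0.397, -0.003]
wrist_force: [-0.5, -0.3, 1.2]
finger_gap: 0.0868
grasp_force: 0.0
```

```bash
python3 -c "
from h import *
go(.5657,.3407,.115,.817)"
```

```text
go [-0.1  0.3 -0.1] [0.2  0.06 6.22] q6 1.18
```

>>> {"op": "play_rows", "data": {
  "targets": [0, 0, 0, 0.1, 0, 3, 1, 0, 0, 0, 0.1, 0, 5, 1, 0, 0, 0, 0.1, 0, 6.2, 1, 0, 0, 0, 0.1, 0, 6.2, 1, 0, 0, 0, 0.1, 0, 6.2, -0.2, 0, 0, 0, 0.1, 0, 6.2, -0.6, 0, 0, 0, 0.1, 0, 6.2, -0.6, 0, 0, 0, 0.1, 0, 6.2, -0.6],
  "force": 25
}}

```text
clock: 3.95
eef_pos: [0.567, 0.3427, 0.1184]
tcp_rot: [-0.0, 0.918, 0.397, 0.0]
wrist_force: [0.3, 0.0, -0.4]
finger_gap: 0.0554
grasp_force: 0.0
```

>>> {"op": "play_rows", "data": {
  "targets": [0, 0, 0, 0, 0, 0, -0.6, 0, 0, 0, 0, 0, 0, -0.6]
}}

```text
clock: 4.2
eef_pos: [0.5668, 0.3426, 0.118]
tcp_rot: [0.0, 0.918, 0.397, -0.0]
wrist_force: [0.6, -0.4, -0.4]
finger_gap: 0.0351
grasp_force: 0.0
```

```bash
python3 cap.py w2.png; python3 -c "
from h import *
s=look('side'); cv2.imwrite('pics/s2.png',cv2.resize(s['pixels'][150:290,200:350],None,fx=4,fy=4)[:,:,::-1])"
```

```text
[0.5668 0.3426 0.118 ] [ 0.425  0.379  1.503 -0.     1.259  1.178]
ztop 0.12790809089485028 7354
circle ((565.6389770507812, 340.9355773925781), 31.754047393798828) ((564.416015625, 343.7574768066406), (63.194236755371094, 56.82334518432617), 23.546646118164062)
```

View pics/w2.png

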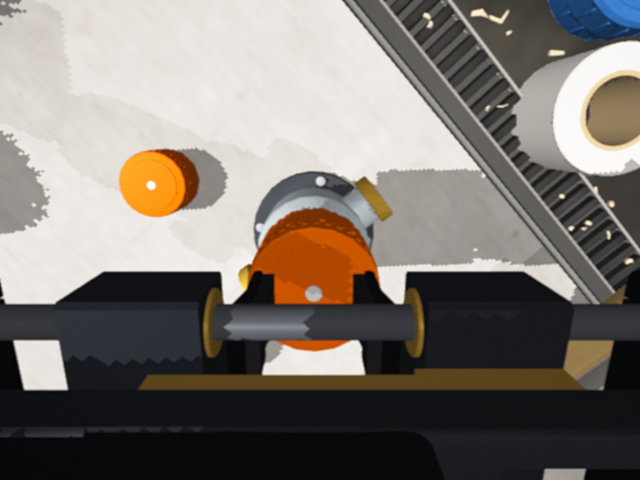

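The wrist view shows the fingers at about (260,325) and (365,325), overlapping the cap outline with no contact. I need to know where they really are in tool coordinates.

Run:
```python
from h import *
s=env.sense();c=look('wrist'); P=cloud(c); A=rot(s['tcp_rot']); Q=(P-s['eef_pos'])@A*1000
print(np.array(c['T_tool_cam']).round(3), s['finger_gap'],s['grasp_force'],s['wrist_force'])
for v in (275,290,320,345,360,370):
    print(v,[(u,Q[v,u].round(0).tolist()) for u in (240,262,285,315,345,365,385)])
```

```text
[[ 0.001  0.967  0.253  0.069]
 [ 1.    -0.    -0.001  0.   ]
 [-0.001  0.253 -0.967 -0.178]
 [ 0.     0.     0.     1.   ]] 0.02700493719943999 0.0 [ 1.21433652 -0.98535207 -0.59563364]
275 [(240, [-23.0, -50.0, 72.0]), (262, [11.0, -22.0, -22.0]), (285, [7.0, -13.0, -10.0]), (315, [7.0, 1.0, -10.0]), (345, [10.0, 14.0, -19.0]), (365, [12.0, 22.0, -24.0]), (385, [-40.0, 58.0, 116.0])]
290 [(240, [-53.0, -59.0, 116.0]), (262, [11.0, -20.0, -39.0]), (285, [-1.0, -13.0, -9.0]), (315, [-0.0, 1.0, -10.0]), (345, [5.0, 14.0, -24.0]), (365, [11.0, 20.0, -37.0]), (385, [-53.0, 59.0, 117.0])]
320 [(240, [31.0, -15.0, -104.0]), (262, [31.0, -11.0, -103.0]), (285, [69.0, 0.0, -178.0]), (315, [31.0, 0.0, -103.0]), (345, [31.0, 7.0, -103.0]), (365, [31.0, 11.0, -103.0]), (385, [31.0, 16.0, -103.0])]
345 [(240, [19.0, -18.0, -92.0]), (262, [3.0, -16.0, -66.0]), (285, [-103.0, -24.0, 116.0]), (315, [-30.0, 1.0, -8.0]), (345, [-103.0, 27.0, 117.0]), (365, [3.0, 17.0, -64.0]), (385, [15.0, 19.0, -85.0])]
360 [(240, [15.0, -18.0, -93.0]), (262, [-2.0, -17.0, -66.0]), (285, [-117.0, -24.0, 116.0]), (315, [-117.0, 2.0, 117.0]), (345, [-118.0, 28.0, 117.0]), (365, [-2.0, 17.0, -65.0]), (385, [14.0, 18.0, -91.0])]
370 [(240, [13.0, -18.0, -94.0]), (262, [-6.0, -17.0, -65.0]), (285, [-128.0, -24.0, 117.0]), (315, [-127.0, 2.0, 116.0]), (345, [-128.0, 28.0, 117.0]), (365, [-6.0, 17.0, -66.0]), (385, [11.0, 19.0, -91.0])]
```

View pics/s2.png

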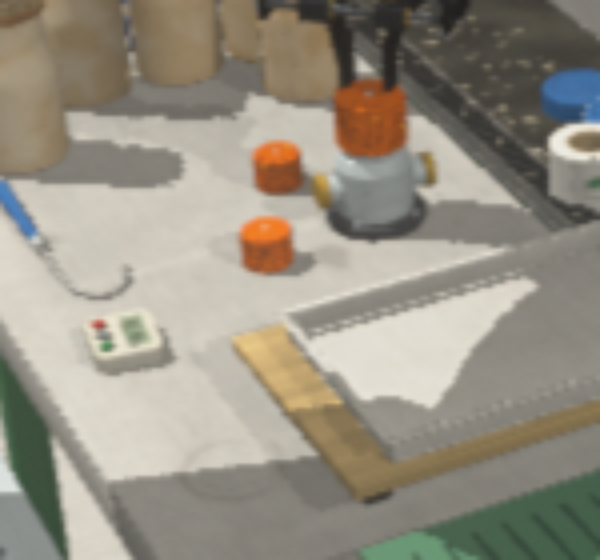

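Run:
```python
from h import *
s=env.sense();c=look('wrist'); P=cloud(c); A=rot(s['tcp_rot']); Q=(P-s['eef_pos'])@A*1000
print(s['finger_gap'],s['grasp_force'],s['eef_pos'],s['clock'])
for u in (258,268,364): print(u,[(v,Q[v,u].round(0).tolist()) for v in range(256,300,4)])
cv2.imwrite('pics/w3.png',cv2.resize(c['pixels'][190:390,200:430],None,fx=3,fy=3)[:,:,::-1])
```

```text
0.023167988699533994 0.0 [0.56685033 0.34262556 0.11801294] 4.35
258 [(256, [15.0, -25.0, -7.0]), (260, [13.0, -25.0, -8.0]), (264, [12.0, -25.0, -9.0]), (268, [10.0, -25.0, -8.0]), (272, [8.0, -25.0, -9.0]), (276, [6.0, -25.0, -9.0]), (280, [4.0, -26.0, -8.0]), (284, [2.0, -26.0, -8.0]), (288, [-1.0, -26.0, -8.0]), (292, [-2.0, -26.0, -8.0]), (296, [12.0, -20.0, -45.0])]
268 [(256, [16.0, -21.0, -9.0]), (260, [14.0, -21.0, -9.0]), (264, [12.0, -21.0, -10.0]), (268, [10.0, -21.0, -8.0]), (272, [11.0, -20.0, -19.0]), (276, [11.0, -19.0, -23.0]), (280, [12.0, -18.0, -29.0]), (284, [11.0, -18.0, -32.0]), (288, [12.0, -17.0, -38.0]), (292, [11.0, -17.0, -41.0]), (296, [11.0, -17.0, -43.0])]
364 [(256, [16.0, 23.0, -9.0]), (260, [14.0, 24.0, -8.0]), (264, [11.0, 24.0, -8.0]), (268, [10.0, 24.0, -9.0]), (272, [8.0, 24.0, -8.0]), (276, [5.0, 24.0, -7.0]), (280, [4.0, 24.0, -8.0]), (284, [11.0, 21.0, -32.0]), (288, [12.0, 20.0, -37.0]), (292, [11.0, 20.0, -41.0]), (296, [11.0, 19.0, -44.0])]
```

View pics/w3.png

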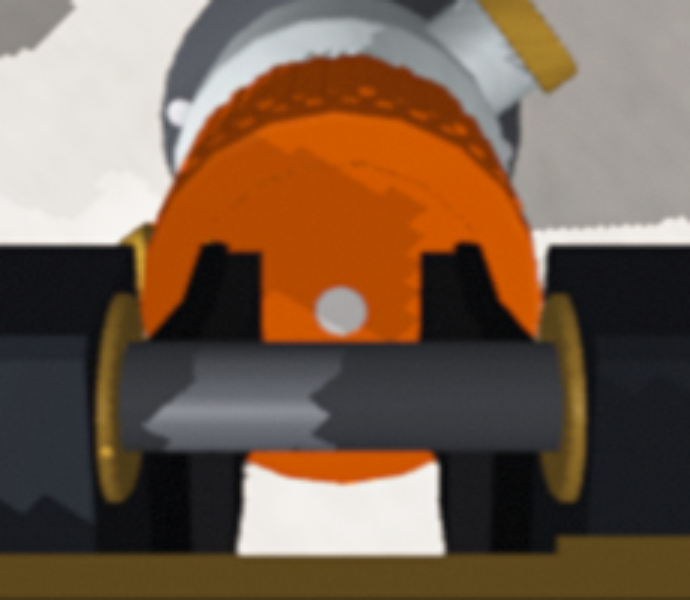

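The close-up shows both fingertips about 9 mm above the cap top. By depth they sit at tool z ≈ −18 mm, not +22 mm as stated, so the reported TCP is about 40 mm too far forward. The body position agrees with that. I'll go by the measurement: open, descend about 43 mm more in steps, and check.

>>> {"op": "play_rows", "data": {
  "targets": [0, 0, 0, -0.2, 0, 0, 1, 0, 0, 0, -0.2, 0, 0, 1, 0, 0, 0, -0.2, 0, 0, 1, 0, 0, 0, -0.2, 0, 0, 1, 0, 0, 0, -0.2, 0, 0, 1, 0, 0, 0, -0.2, 0, 0, 1, 0, 0, 0, -0.2, 0, 0, 1, 0, 0, 0, -0.2, 0, 1, 1, 0, 0, 0, -0.2, 0, 2, 1, 0, 0, 0, -0.2, 0, 2, 1]
}}

```text
clock: 5.65
eef_pos: [0.5642, 0.3406, 0.0959]
tcp_rot: [0.0, 0.918, 0.397, -0.002]
wrist_force: [0.2, -0.0, -0.2]
finger_gap: 0.0871
grasp_force: 0.0
```

Run:
```python
from h import *
s=env.sense();c=look('wrist'); P=cloud(c); A=rot(s['tcp_rot']); Q=(P-s['eef_pos'])@A*1000
print(s['finger_gap'],s['wrist_force'],s['eef_pos'],s['clock'])
m=(abs(Q[...,0])<14)&(abs(Q[...,1])>40)&(abs(Q[...,1])<65)&(Q[...,2]>-60)&(Q[...,2]<30)
print(m.sum(),Q[m].min(0),Q[m].max(0))
go(.5657,.3408,.075,.817)
```

```text
0.0870648395675427 [ 0.15483446 -0.00333941 -0.23835187] [0.56422961 0.34057142 0.09591943] 5.65
2860 [ -9.7472625  -54.0590223  -59.99323427] [ 12.17262239  54.96318326 -15.1278486 ]
go [-0.   0.1  0. ] [0.06 0.07 2.18] q6 1.18
```

>>> {"op": "play_rows", "data": {
  "targets": [0, 0, 0, 0.1, 0.1, 1.1, 1, 0, 0, 0, 0.1, 0.1, 2.1, 1, 0, 0, 0, 0.1, 0.1, 2.1, 0, 0, 0, 0, 0.1, 0.1, 2.1, 0, 0, 0, 0, 0.1, 0.1, 2.1, 0, 0, 0, 0, 0.1, 0.1, 2.1, 0],
  "force": 25
}}

```text
clock: 6.45
eef_pos: [0.5671, 0.3415, 0.0775]
tcp_rot: [-0.0, 0.918, 0.397, 0.0]
wrist_force: [-0.4, 1.7, 0.5]
finger_gap: 0.0639
grasp_force: 25.0
```

>>> {"op": "play_rows", "data": {
  "targets": [0, 0, -10, 0, 0, -0.08, 0, 0, 0, -20, 0, 0, -0.15, 0, 0, 0, -30, 0, 0, -0.22, 0, 0, 0, -40, 0, 0, -0.3, 0, 0, 0, -50, 0, 0, -0.38, 0, 0, 0, -60, 0, 0, -0.45, 0, 0, 0, -70, 0, 0, -0.53, 0, 0, 0, -80, 0, 0, -0.6, 0, 0, 0, -90, 0, 0, -0.68, 0, 0, 0, -100, 0, 0, -0.75, 0, 0, 0, -110, 0, 0, -0.83, 0, 0, 0, -120, 0, 0, -0.9, 0]
}}

```text
clock: 7.95
eef_pos: [0.5643, 0.3414, 0.0855]
tcp_rot: [-0.002, 0.112, 0.994, -0.001]
wrist_force: [-7.7, -1.1, 4.3]
finger_gap: 0.0638
grasp_force: 25.0
```

>>> {"op": "play_rows", "data": {
  "targets": [0, 0, -10, 0, 0, -0.08, 0, 0, 0, -20, 0, 0, -0.15, 0, 0, 0, -30, 0, 0, -0.22, 0, 0, 0, -30, 0, 0, -0.22, 0, 0, 0, -30, 0, 0, -0.22, 0.6, 0, 0, -30, 0, 0, -0.22, 0.9, 0, 0, -30, 0, 0, -0.22, 0.9]
}}

```text
clock: 8.82
eef_pos: [0.5673, 0.3414, 0.0885]
tcp_rot: [0.0, -0.146, 0.989, 0.0]
wrist_force: [-0.0, 1.3, 0.3]
finger_gap: 0.0797
grasp_force: 0.0
```

```bash
python3 - <<'E'
from h import *
s=env.sense();print(s['joint_pos'],s['eef_pos'],s['finger_gap'],s['tcp_rot'])
go(.5657,.3408,.087,.817)
E
python3 cap.py w4.png
```

```text
[ 4.22680701e-01  4.08092143e-01  1.52437374e+00  1.04476955e-05
  1.20824712e+00 -1.44173335e+00] [0.56728973 0.34135096 0.08853117] 0.07972150974819202 [ 4.21864465e-04 -1.46280228e-01  9.89243095e-01  1.24502713e-04]
go [1.0e-01 0.0e+00 1.5e+02] [ 0.17 -0.01  0.15] q6 -1.44
[0.5673 0.3414 0.0885] [ 0.423  0.408  1.524  0.     1.208 -1.442]
ztop 0.13844709220817134 12532
circle ((566.1635131835938, 341.1934814453125), 31.949373245239258) ((561.900146484375, 339.64874267578125), (54.81821823120117, 60.48670196533203), 18.919445037841797)
```

>>> {"op": "play_rows", "data": {
  "targets": [0, 0, 10, 0.1, 0, 0, 1, 0, 0, 20.5, 0.1, 0, 0.1, 1, 0, 0, 31, 0.1, 0, 0.1, 1, 0, 0, 41.5, 0.1, 0, 0.1, 1, 0, 0, 52, 0.1, 0, 0.1, 1, 0, 0, 62.5, 0.1, 0, 0.1, 1, 0, 0, 73, 0.1, 0, 0.1, 1, 0, 0, 83.5, 0.1, 0, 0.1, 1, 0, 0, 94, 0.1, 0, 0.1, 1, 0, 0, 104.5, 0.1, 0, 0.1, 1, 0, 0, 115, 0.1, 0, 0.1, 1, 0, 0, 125, 0.1, 0, 0.1, 1]
}}

```text
clock: 10.38
eef_pos: [0.5662, 0.341, 0.0873]
tcp_rot: [0.0, 0.812, 0.584, 0.0]
wrist_force: [0.1, 0.9, 0.5]
finger_gap: 0.0871
grasp_force: 0.0
```

>>> {"op": "play_rows", "data": {
  "targets": [0, 0, 0, 0, 0, 0, 0.6, 0, 0, 0, 0, 0, 0, 0, 0, 0, 0, 0, 0, 0, 0, 0, 0, 0, 0, 0, 0, 0, 0, 0, 0, 0, 0, 0, 0],
  "force": 25
}}

```text
clock: 11.0
eef_pos: [0.5659, 0.341, 0.0872]
tcp_rot: [-0.0, 0.81, 0.587, -0.0]
wrist_force: [-0.2, -1.1, -0.4]
finger_gap: 0.0643
grasp_force: 25.0
```

Run:
```python
from h import *
s=env.sense();print(s['joint_pos'].round(2),s['eef_pos'],s['finger_gap'],s['wrist_force'],s['grasp_force'])
```

```text
[0.42 0.41 1.53 0.   1.21 0.74] [0.56589902 0.34096996 0.08719335] 0.06427339135122138 [-0.21912736 -1.05827486 -0.35655146] 25.000030441005947
```

>>> {"op": "play_rows", "data": {
  "targets": [0, 0, -10, 0, 0, -0.08, 0, 0, 0, -20, 0, 0, -0.15, 0, 0, 0, -30, 0, 0, -0.22, 0, 0, 0, -40, 0, 0, -0.3, 0, 0, 0, -50, 0, 0, -0.38, 0, 0, 0, -60, 0, 0, -0.45, 0, 0, 0, -70, 0, 0, -0.53, 0, 0, 0, -80, 0, 0, -0.6, 0, 0, 0, -90, 0, 0, -0.68, 0, 0, 0, -100, 0, 0, -0.75, 0, 0, 0, -110, 0, 0, -0.83, 0, 0, 0, -120, 0, 0, -0.9, 0]
}}

```text
clock: 12.5
eef_pos: [0.5656, 0.341, 0.0962]
tcp_rot: [-0.0, -0.106, 0.994, 0.0]
wrist_force: [-1.7, 0.1, 0.7]
finger_gap: 0.064
grasp_force: 25.0
```

>>> {"op": "play_rows", "data": {
  "targets": [0, 0, -10, 0, 0, -0.08, 0, 0, 0, -20, 0, 0, -0.15, 0, 0, 0, -30, 0, 0, -0.22, 0, 0, 0, -40, 0, 0, -0.3, 0, 0, 0, -45, 0, 0, -0.34, 0, 0, 0, -45, 0, 0, -0.34, 0, 0, 0, -45, 0, 0, -0.6, 0, 0, 0, -45, 0, 0, -0.6, 0]
}}

```text
clock: 13.5
eef_pos: [0.5658, 0.3409, 0.1021]
tcp_rot: [-0.0, -0.475, 0.88, 0.0]
wrist_force: [-1.3, 0.4, -1.1]
finger_gap: 0.064
grasp_force: 25.0
```

Run:
```python
from h import *
s=env.sense();print(s['joint_pos'].round(2),s['eef_pos'],s['finger_gap'],s['wrist_force'],s['torque'],s['grasp_force'])
```

```text
[ 0.42  0.39  1.52  0.    1.23 -2.14] [0.56578451 0.34091023 0.10214803] 0.06401293199063121 [-1.29646453  0.36732814 -1.13281719] [0.10887207 0.026026   0.01841669] 24.999791565933265
```

>>> {"op": "play_rows", "data": {
  "targets": [0, 0, 0, 0, 0, -2, 0, 0, 0, 0, 0, 0, -5, 0, 0, 0, 0, 0, 0, -9, 0, 0, 0, 0, 0, 0, -10, 0, 0, 0, 0, 0, 0, -10, 0]
}}

```text
clock: 14.12
eef_pos: [0.5664, 0.3412, 0.2033]
tcp_rot: [0.001, -0.476, 0.88, -0.0]
wrist_force: [0.4, 0.2, -2.1]
finger_gap: 0.0638
grasp_force: 25.0
```

Run:
```python
from h import *
s=env.sense();print(s['eef_pos'],s['finger_gap'],s['wrist_force'])
go(.543,.04,.15,1.57)
c=look('wrist');P=cloud(c);A=rot(s['tcp_rot']);hsv=cv2.cvtColor(c['pixels'],cv2.COLOR_RGB2HSV)
m=((hsv[...,0]<14)&(hsv[...,1]>150)&(hsv[...,2]>80)&(P[...,2]>.12)); q=(P[m]-s['eef_pos'])@A*1000;print(m.sum(),q.min(0),q.max(0),np.median(q,0))
```

```text
[0.56644292 0.34115755 0.20328257] 0.06377508469224126 [ 0.38115726  0.18502347 -2.10620172]
go [1.000e-01 1.000e-01 1.469e+02] [ 26.5  -14.51   5.3 ] q6 -2.14
13057 [ -19.39133872  -32.20974377 -178.47190279] [68.81611583 41.09656041 -4.29332407] [ 18.0059625    3.59178554 -49.72242109]
```

>>> {"op": "play_rows", "data": {
  "targets": [0, 0, 10, 2, -1, 0, 0, 0, 0, 20, 4.5, -2.5, 0, 0, 0, 0, 30, 7, -4, 0, 0, 0, 0, 40, 10, -5.5, 0, 0, 0, 0, 50, 13, -7, 0, 0, 0, 0, 60, 16, -8.7, 0, 0, 0, 0, 70, 19, -10.4, 0, 0, 0, 0, 80, 22, -12, 1, 0, 0, 0, 90, 24, -13.1, 2, 0, 0, 0, 100, 25.5, -14, 3, 0, 0, 0, 110, 26.3, -14.4, 4, 0, 0, 0, 120, 26.5, -14.5, 5.3, 0]
}}

```text
clock: 15.68
eef_pos: [0.5409, 0.0391, 0.1468]
tcp_rot: [-0.001, 0.527, 0.85, -0.001]
wrist_force: [0.2, 0.5, -2.1]
finger_gap: 0.064
grasp_force: 25.0
```

Run:
```python
from h import *
s=env.sense();print(s['eef_pos'],s['finger_gap'],s['wrist_force'])
go(.543,.04,.06,1.57);go(.543,.04,.037,1.57)
c=look('wrist');P=cloud(c)
z=P[...,2]; m=(abs(P[...,0]-.543)<.1)&(abs(P[...,1]-.03)<.07)&(z<.055)&(z>.03); print('floor',m.sum(),np.median(z[m]))
c=look('top','t5.png');P=cloud(c);m=(P[...,2]>.035)&(P[...,2]<.05);m[:170]=0;m[320:]=0;m[:,:245]=0;m[:,318:]=0;print(np.median(P[m],0))
```

```text
[0.54091965 0.03910331 0.14675238] 0.0640444012958196 [ 0.20991163  0.50183363 -2.1340343 ]
go [-0.2 -0.1 26.5] [-0.03  0.25  8.67] q6 -0.53
go [-0.2 -0.1 26.5] [-0.03  0.26 10.97] q6 -0.53
floor 30066 0.043026726933600296
[ 0.50292325 -0.02394129  0.04204255]
```

Lowering with the turn to within 5 mm, then easing down.

>>> {"op": "play_rows", "data": {
  "targets": [0, 0, 9, 0, 0.2, 2.5, 0, 0, 0, 18, 0, 0.2, 5, 0, 0, 0, 26.5, 0, 0.2, 7.5, 0, 0, 0, 26.5, 0, 0.2, 9.5, 0, 0, 0, 26.5, 0, 0.2, 10.2, 0, 0, 0, 26.5, 0, 0.2, 10.4, 0, 0, 0, 26.5, 0, 0.2, 10.4, 0]
}}

```text
clock: 16.65
eef_pos: [0.5446, 0.0407, 0.0459]
tcp_rot: [0.0, 0.705, 0.709, 0.0]
wrist_force: [-0.4, -0.2, -1.4]
finger_gap: 0.0635
grasp_force: 25.0
```

>>> {"op": "play_rows", "data": {
  "targets": [0, 0, 0, 0, 0, 0.2, 0, 0, 0, 0, 0, 0, 0.3, 0, 0, 0, 0, 0, 0, 0.3, 0]
}}

```text
clock: 17.02
eef_pos: [0.5442, 0.0407, 0.0424]
tcp_rot: [0.0, 0.705, 0.709, 0.0]
wrist_force: [0.1, 0.3, -0.8]
finger_gap: 0.0641
grasp_force: 25.0
```

>>> {"op": "play_rows", "data": {
  "targets": [0, 0, 0, 0, 0, 0.15, 0, 0, 0, 0, 0, 0, 0.25, 0, 0, 0, 0, 0, 0, 0.3, 0, 0, 0, 0, 0, 0, 0.3, 0]
}}

```text
clock: 17.52
eef_pos: [0.5441, 0.0406, 0.0397]
tcp_rot: [0.0, 0.705, 0.709, -0.0]
wrist_force: [-3.6, -1.2, 4.6]
finger_gap: 0.064
grasp_force: 25.0
```

>>> {"op": "play_rows", "data": {
  "targets": [0, 0, 0, 0, 0, 0.1, 0, 0, 0, 0, 0, 0, 0.15, 0, 0, 0, 0, 0, 0, 0.15, 0]
}}

```text
clock: 17.9
eef_pos: [0.5441, 0.0406, 0.0395]
tcp_rot: [-0.0, 0.705, 0.709, -0.0]
wrist_force: [-9.0, -1.6, 16.4]
finger_gap: 0.0639
grasp_force: 25.0
```

Contact made. I relax the press, then open and rise.

>>> {"op": "play_rows", "data": {
  "targets": [0, 0, 0, 0, 0, -0.15, 0, 0, 0, 0, 0, 0, -0.15, 0, 0, 0, 0, 0, 0, -0.15, 0.5, 0, 0, 0, 0, 0, -0.15, 1, 0, 0, 0, 0, 0, -0.15, 1, 0, 0, 0, 0, 0, -0.15, 1, 0, 0, 0, 0, 0, -2, 1, 0, 0, 0, 0, 0, -6, 1, 0, 0, 0, 0, 0, -11, 1, 0, 0, 0, 0, 0, -12, 1, 0, 0, 0, 0, 0, -12, 1]
}}

```text
clock: 19.27
eef_pos: [0.5449, 0.0407, 0.1594]
tcp_rot: [0.001, 0.705, 0.709, 0.001]
wrist_force: [-0.9, 0.4, 0.5]
finger_gap: 0.0867
grasp_force: 0.0
```

Run:
```python
from h import *
s=env.sense();print(s['eef_pos'],s['joint_pos'].round(2))
c=look('wrist','w6.png');P=cloud(c);hsv=cv2.cvtColor(c['pixels'],cv2.COLOR_RGB2HSV)
m=((hsv[...,0]<14)&(hsv[...,1]>150)&(hsv[...,2]>80)&(P[...,2]>.03)&(P[...,2]<.11)); q=P[m];zt=np.percentile(q[:,2],90);q=q[q[:,2]>zt-.005]; print('cap',zt,cv2.minEnclosingCircle((q[:,:2]*1000).astype(np.float32)))
c=look('top');P=cloud(c)
m=(P[...,2]>.055)&(P[...,2]<.075); m[:150]=0;m[320:]=0;m[:,:235]=0;m[:,330:]=0
q=P[m];print('rim',len(q),np.percentile(q,2,0),np.percentile(q,98,0))
for x in (.42,.5,.58,.66):
    k=q[abs(q[:,0]-x)<.02]; print(x,len(k),k[:,1].max() if len(k) else None)
go(.543,.175,.12,1.571)
```

```text
[0.54494653 0.04065944 0.15943443] [-0.07  0.07  1.79  0.    1.28 -0.08]
cap 0.0910411276339313 ((544.8584594726562, 41.1686897277832), 31.794687271118164)
rim 645 [ 0.3873627  -0.07530754  0.05772433] [0.69770275 0.13614996 0.07109463]
0.42 42 -0.06963284805543025
0.5 96 0.13773358964431517
0.58 76 0.1361140515844364
0.66 41 -0.06945622402505011
go [-0.1 -0.   0.3] [13.43  0.06  3.67] q6 -0.08
```

View pics/w6.png

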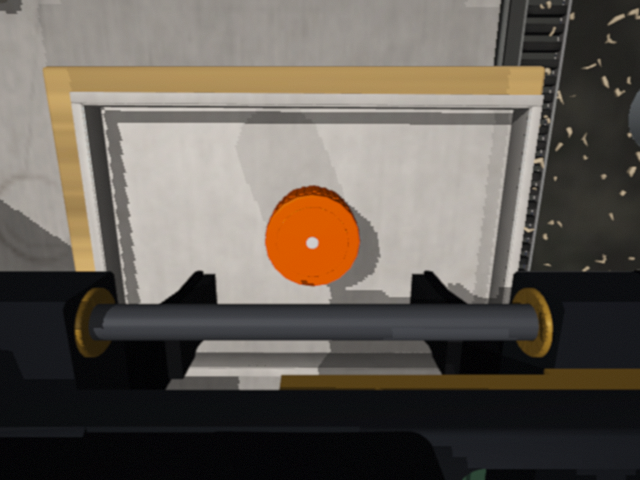

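The wrist view shows the cap upright on the tray floor at about (312,240), with the left rim at row 100. Its centre is (0.545, 0.041). Next the fingers go outside the left wall, opened wide along x, to push.

>>> {"op": "play_rows", "data": {
  "targets": [0, 0, 0, 5, 0, 0, 1, 0, 0, 0, 10, 0, 0, 1, 0, 0, 0, 13.2, 0, 0, 1, 0, 0, 0, 13.2, 0, 2, 1, 0, 0, 0, 13.2, 0, 6, 1, 0, 0, 0, 13.2, 0, 10, 1, 0, 0, 0, 13.2, 0, 11.8, 1, 0, 0, 0, 13.2, 0, 11.8, 1, 0, 0, 0, 13.2, 0, 11.8, 1]
}}

```text
clock: 20.5
eef_pos: [0.5445, 0.1725, 0.041]
tcp_rot: [0.001, 0.705, 0.709, 0.001]
wrist_force: [0.3, -0.2, 0.1]
finger_gap: 0.0867
grasp_force: 0.0
```

Run:
```python
from h import *
s=env.sense();c=look('wrist'); P=cloud(c); A=rot(s['tcp_rot']); Q=(P-s['eef_pos'])@A*1000
m=(abs(Q[...,0])<14)&(abs(Q[...,1])>40)&(abs(Q[...,1])<60)&(Q[...,2]>-60)&(Q[...,2]<4)
print(s['eef_pos'],s['wrist_force'],Q[m].min(0),Q[m].max(0))
go(.543,.17,.030,1.571)
```

```text
[0.54448471 0.1725373  0.04095707] [ 0.27248672 -0.24007299  0.12757431] [-10.02102047 -54.94395621 -59.99752643] [ 11.96238584  55.30028131 -15.29468803]
go [ 0.2 -0.   0.3] [-0.27 -0.19  1.14] q6 0.16
```

>>> {"op": "play_rows", "data": {
  "targets": [0, 0, 0.3, 0, 0, 0.6, 1, 0, 0, 0.3, 0, 0, 1.1, 1, 0, 0, 0.3, 0, 0, 1.1, 1, 0, 0, 0.3, -1, 0, 1.1, 1, 0, 0, 0.3, -1.8, 0, 1.1, 1, 0, 0, 0.3, -2.3, 0, 1.1, 1, 0, 0, 0.3, -2.8, 0, 1.1, 1, 0, 0, 0.3, -3.3, 0, 1.1, 1, 0, 0, 0.3, -4, 0, 1.1, 1, 0, 0, 0.3, -5, 0, 1.1, 1, 0, 0, 0.3, -6, 0, 1.1, 1]
}}

```text
clock: 21.92
eef_pos: [0.5437, 0.1123, 0.0288]
tcp_rot: [-0.0, 0.707, 0.707, 0.0]
wrist_force: [0.8, 3.5, 1.0]
finger_gap: 0.0872
grasp_force: 1.9
```

```bash
cat > tr.py <<'E'
from h import *
s=env.sense();print(s['eef_pos'].round(4),s['wrist_force'].round(1),s['clock'])
c=look('wrist');P=cloud(c);hsv=cv2.cvtColor(c['pixels'],cv2.COLOR_RGB2HSV)
m=((hsv[...,0]<14)&(hsv[...,1]>150)&(hsv[...,2]>80)&(P[...,2]>.03)&(P[...,2]<.11)); q=P[m]
if len(q)>50: print('cap',np.median(q,0))
c=look('top');P=cloud(c);hsv=cv2.cvtColor(c['pixels'],cv2.COLOR_RGB2HSV)
y=P[...,1]
m=(hsv[...,1]<60)&(P[...,2]>.036)&(P[...,2]<.075)&(P[...,0]>.34)&(P[...,0]<.73)&(y<.15)&(y>-.46)
n,l,st,ce=cv2.connectedComponentsWithStats(m.astype(np.uint8)); i=1+np.argmax(st[1:,4]); q=P[l==i]
print('tray',len(q),q.min(0).round(3),q.max(0).round(3))
for x in (.40,.44,.48,.54,.60,.65,.68):
    k=q[abs(q[:,0]-x)<.015]; print(x,len(k),k[:,1].min().round(4),k[:,1].max().round(4)) if len(k) else 0
E
python3 tr.py
```

```text
[0.5437 0.1123 0.0288] [0.8 3.5 1. ] 21.925
tray 6736 [ 0.383 -0.107  0.036] [0.708 0.107 0.075]
0.4 709 -0.1061 0.0835
0.44 712 -0.1063 0.0818
0.48 699 -0.1065 0.082
0.54 447 -0.1067 0.0808
0.6 637 -0.1069 0.0787
0.65 644 -0.1042 0.0824
0.68 827 -0.1043 0.1071
```

>>> {"op": "play_rows", "data": {
  "targets": [0, 0, 0, -0.5, 0, 0, 1, 0, 0, 0, -1.4, 0, 0, 1, 0, 0, 0, -2.4, 0, 0, 1, 0, 0, 0, -3.4, 0, 0, 1, 0, 0, 0, -4.4, 0, 0, 1, 0, 0, 0, -5.4, 0, 0, 1, 0, 0, 0, -6.4, 0, 0, 1, 0, 0, 0, -7.4, 0, 0, 1, 0, 0, 0, -8.4, 0, 0, 1, 0, 0, 0, -9.4, 0, 0, 1, 0, 0, 0, -10.3, 0, 0, 1, 0, 0, 0, -11, 0, 0, 1]
}}

```text
clock: 23.52
eef_pos: [0.5438, 0.0022, 0.0289]
tcp_rot: [-0.0, 0.707, 0.707, 0.0]
wrist_force: [-0.3, 5.5, 1.9]
finger_gap: 0.0869
grasp_force: 2.7
```

```bash
python3 tr.py
```

```text
[0.5438 0.0022 0.0289] [-0.3  5.5  1.9] 23.525
tray 6234 [ 0.383 -0.226  0.036] [ 0.727 -0.003  0.074]
0.4 716 -0.2244 -0.0243
0.44 699 -0.2249 -0.0298
0.48 670 -0.2229 -0.0354
0.54 367 -0.2237 -0.0467
0.6 556 -0.2244 -0.0581
0.65 515 -0.2251 -0.0668
0.68 835 -0.225 -0.0032
```

>>> {"op": "play_rows", "data": {
  "targets": [0, 0, 0, -0.5, 0, 0, 1, 0, 0, 0, -1.4, 0, 0, 1, 0, 0, 0, -2.4, 0, 0, 1, 0, 0, 0, -3.4, 0, 0, 1, 0, 0, 0, -4.4, 0, 0, 1, 0, 0, 0, -5.4, 0, 0, 1, 0, 0, 0, -6.4, 0, 0, 1, 0, 0, 0, -7.4, 0, 0, 1, 0, 0, 0, -8.4, 0, 0, 1, 0, 0, 0, -9.4, 0, 0, 1, 0, 0, 0, -10.3, 0, 0, 1, 0, 0, 0, -11, 0, 0, 1]
}}

```text
clock: 25.12
eef_pos: [0.5438, -0.1079, 0.0288]
tcp_rot: [-0.0, 0.707, 0.707, 0.0]
wrist_force: [-0.2, 3.3, -0.1]
finger_gap: 0.0869
grasp_force: 1.7
```

>>> {"op": "play_rows", "data": {
  "targets": [0, 0, 0, -0.5, 0, 0, 1, 0, 0, 0, -1.4, 0, 0, 1, 0, 0, 0, -2.4, 0, 0, 1, 0, 0, 0, -3.4, 0, 0, 1, 0, 0, 0, -4.4, 0, 0, 1, 0, 0, 0, -5.4, 0, 0, 1, 0, 0, 0, -6.2, 0, 0, 1, 0, 0, 0, -6.5, 0, 0, 1, 0, 0, 0, -6.5, 0, 0, 1]
}}

```text
clock: 26.25
eef_pos: [0.5438, -0.1731, 0.0288]
tcp_rot: [0.0, 0.707, 0.707, -0.0]
wrist_force: [-0.5, -0.5, 0.5]
finger_gap: 0.087
grasp_force: 0.1
```

```bash
python3 tr.py
```

```text
[ 0.5438 -0.1731  0.0288] [-0.5 -0.5  0.5] 26.25
tray 5109 [ 0.36  -0.402  0.036] [ 0.712 -0.175  0.072]
0.4 694 -0.3991 -0.1981
0.44 619 -0.4007 -0.2186
0.48 534 -0.4008 -0.2361
0.54 294 -0.4015 -0.3008
0.6 327 -0.4005 -0.291
0.65 373 -0.4017 -0.2543
0.68 712 -0.3999 -0.182
```

Tray spans y from −0.40 to about −0.185. Now I back off, rise and look from behind.

>>> {"op": "play_rows", "data": {
  "targets": [0, 0, 0, 2, 0, 0, 1, 0, 0, 0, 5, 0, 0, 1, 0, 0, 0, 8, 0, -3, 1, 0, 0, 0, 10, 0, -8, 1, 0, 0, 0, 11, 0, -14, 1, 0, 0, 0, 10, 0, -20, 1, 0, 0, 0, 8, 0, -25, 1, 0, 0, 0, 4, 0, -25, 1, 0, 0, 0, -2, 0, -25, 1, 0, 0, 0, -8, 0, -25, 1, 0, 0, 0, -8, 0, -25, 1, 0, 0, 0, -8, 0, -25, 1]
}}

```text
clock: 27.85
eef_pos: [0.5438, -0.2512, 0.2783]
tcp_rot: [-0.0, 0.707, 0.707, 0.0]
wrist_force: [0.6, -0.3, -0.2]
finger_gap: 0.0867
grasp_force: 0.0
```

```bash
python3 tr.py; python3 -c "
from h import *
look('wrist','w8.png')"
```

```text
[ 0.5438 -0.2512  0.2783] [ 0.6 -0.3 -0.2] 27.85
cap [ 0.54305647 -0.2701119   0.08791387]
tray 761 [ 0.562 -0.258  0.036] [ 0.709 -0.174  0.07 ]
0.6 89 -0.2066 -0.1743
0.65 183 -0.2402 -0.1749
0.68 290 -0.2581 -0.1751
```

View pics/w8.png

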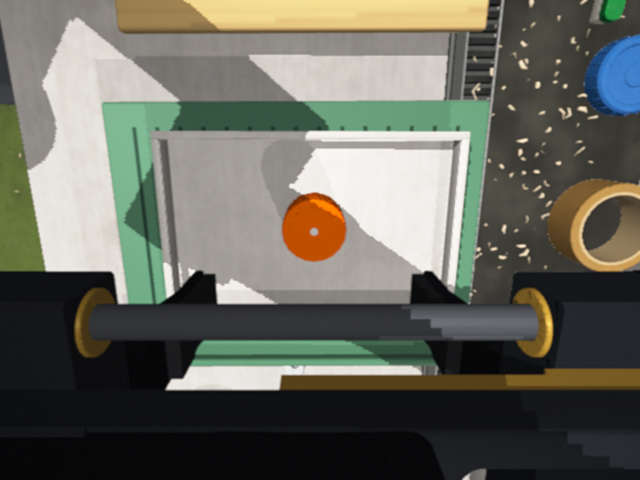

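The tray (rim corners about (152,132) and (470,132)) lies wholly within the green board, with the cap upright in it at (314,228) and the lip clear below. Nothing is being touched, so I hand in.

```bash
python3 -c "
from rig import env
print(env.hand_in())"
```

```text
the job is handed in; nothing more can be done
None
```

The job is handed in at about 28 s: the cap came off in two grips and sits top up in the tray, and the tray lies wholly on the green board with the gripper clear of everything; no score came back.

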